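# Close up two rows of soil tins and latch the rack

## Task

Get the rack of soil tins ready to be carried to the oven: slide the two tins that still stand out on its open front end back into their lanes so that each lane holds a tight, straight row of three lidded tins, pushed right back against the rear stop, and then turn the steel turnbutton crosswise so that it bars both lanes. Keep every tin upright and leave the jar and the vial beside the rack where they are.

Things in the scene. Friction and masses are not known exactly. Their poses are not given: they have to be found in the camera images.
- tin_rack: Low plywood rack, firm on the bench. Origin: on the bench, under the front face of the wooden strip between its two lanes; x into the rack, y left, z up. Floor 12 mm above the bench, x -96 to 211 mm, 200 mm wide; x below 0 is the open apron. Centre strip 14 mm thick, 20 mm high, with a post 46 mm high at its front. Steel carrying handle on each side.
- left_lane (a point): Left lane, 72 mm wide: point on its floor and centre line, at the rack's x = 100 mm, y = +43 mm (middle of a tight row of three). The lane runs from x = 0 to the rear stop's face at x = 198 mm. Its side strip, 9 mm thick and 20 mm above the floor, has a nose splayed outward as a lead-in, reaching to x = -22 mm. Axes as the rack's.
- right_lane (a point): The same for the right lane, at the rack's x = 100 mm, y = -43 mm.
- turnbutton (a joint): Steel turnbutton on the post: flat bar 60 x 14 x 6 mm, turning about the rack's x axis at its middle, 45 mm above the bench, at the rack's x = -9 to -3 mm. 0 = upright (lanes open); +1.57 = crosswise, studded end to the right; -1.57 = to the left; either bars both lanes. Limits +-1.6. Stays where left (0.03 N m friction). A tin standing out of its lane blocks it.
- turnbutton_stud (a point): Middle of the dark thumb stud on the upper end of the turnbutton: 10 mm thick, sticks out 11 mm towards the front, 23 mm from the pivot.
- tin_left_rear: Round lidded aluminium soil tin, 62 mm across the body (65 mm at the lid, 29 to 41 mm up) and 42 mm high, about 0.1 kg; left lane, at first standing loose in the lane, the rearmost one. Origin: centre of its underside, z up.
- tin_left_mid: Round lidded aluminium soil tin, 62 mm across the body (65 mm at the lid, 29 to 41 mm up) and 42 mm high, about 0.1 kg; left lane, at first standing loose in the lane, the second one. Origin: centre of its underside, z up.
- tin_left_front: Round lidded aluminium soil tin, 62 mm across the body (65 mm at the lid, 29 to 41 mm up) and 42 mm high, about 0.1 kg; left lane, at first standing on the apron in front of the lane. Origin: centre of its underside, z up.
- tin_right_rear: Round lidded aluminium soil tin, 62 mm across the body (65 mm at the lid, 29 to 41 mm up) and 42 mm high, about 0.1 kg; right lane, at first standing loose in the lane, the rearmost one. Origin: centre of its underside, z up.
- tin_right_mid: Round lidded aluminium soil tin, 62 mm across the body (65 mm at the lid, 29 to 41 mm up) and 42 mm high, about 0.1 kg; right lane, at first standing loose in the lane, the second one. Origin: centre of its underside, z up.
- tin_right_front: Round lidded aluminium soil tin, 62 mm across the body (65 mm at the lid, 29 to 41 mm up) and 42 mm high, about 0.1 kg; right lane, at first standing on the apron in front of the lane. Origin: centre of its underside, z up.
- white_jar: White lidded jar, 57 mm across, 59 mm high, standing right of the rack; origin: centre of its underside. Leave it alone.
- small_vial: Glass vial with a black cap, 28 mm across, 58 mm high, standing left of the rack; origin: centre of its underside. Leave it alone.
Not all that is in view belongs to the job. Leave any blue look-alike of the tin_right_front alone.

How it is judged (in metres and radians):
On the way, in this order (a step that is already met when the one before it is completed fails the run):
1. all six tins stand in the lanes, three in a row each, pushed back to the rear stop (x of tin_left_rear in the frame of tin_rack between 0.024 and 0.18 m and z of each of tin_left_rear, tin_left_mid, tin_left_front, tin_right_rear, tin_right_mid, tin_right_front in the frame of tin_rack below 0.018 m and angle between each of tin_left_rear, tin_left_mid, tin_left_front, tin_right_rear, tin_right_mid, tin_right_front's own z axis and vertical below 0.1 rad and (y of tin_left_rear in the frame of tin_rack between 0.035 and 0.051 m or y of tin_left_rear in the frame of tin_rack between -0.051 and -0.035 m) and x of tin_left_mid in the frame of tin_rack between 0.024 and 0.18 m and (y of tin_left_mid in the frame of tin_rack between 0.035 and 0.051 m or y of tin_left_mid in the frame of tin_rack between -0.051 and -0.035 m) and x of tin_left_front in the frame of tin_rack between 0.024 and 0.18 m and (y of tin_left_front in the frame of tin_rack between 0.035 and 0.051 m or y of tin_left_front in the frame of tin_rack between -0.051 and -0.035 m) and x of tin_right_rear in the frame of tin_rack between 0.024 and 0.18 m and (y of tin_right_rear in the frame of tin_rack between 0.035 and 0.051 m or y of tin_right_rear in the frame of tin_rack between -0.051 and -0.035 m) and x of tin_right_mid in the frame of tin_rack between 0.024 and 0.18 m and (y of tin_right_mid in the frame of tin_rack between 0.035 and 0.051 m or y of tin_right_mid in the frame of tin_rack between -0.051 and -0.035 m) and x of tin_right_front in the frame of tin_rack between 0.024 and 0.18 m and (y of tin_right_front in the frame of tin_rack between 0.035 and 0.051 m or y of tin_right_front in the frame of tin_rack between -0.051 and -0.035 m)), for 0.2 s.
2. the turnbutton lies crosswise in front of both rows ((value of joint turnbutton above 1.3 rad or value of joint turnbutton below -1.3 rad)), for 0.2 s.
At the end, for the whole second after the job is handed in: Every tin stands upright (0.1 rad) and still on the rack floor, within 8 mm of a lane's centre line, its centre at least 24 mm behind the front of the lanes (the front tin of a tight row: about 35 mm), and the turnbutton is turned at least 1.3 rad from upright, to either side (all of step 1 and (value of joint turnbutton above 1.3 rad or value of joint turnbutton below -1.3 rad) and linear speed of each of tin_left_rear, tin_left_mid, tin_left_front, tin_right_rear, tin_right_mid, tin_right_front below 0.02 m/s); the robot touches nothing.
It fails at once if a tin is tipped over (more than 0.5 rad) (angle between any of tin_left_rear, tin_left_mid, tin_left_front, tin_right_rear, tin_right_mid, tin_right_front's own z axis and vertical above 0.5 rad).
It fails at once if the jar or vial is displaced by more than 25 mm or knocked over (distance of any of white_jar, small_vial from where it was at the start of the episode above 0.025 m or angle between any of white_jar, small_vial's own z axis and vertical above 0.5 rad).
It also fails if it takes over 48 s, if anything falls off the work surface, if the arm or the gripper's body presses on something with over 40 N, if the wrist force passes 120 N, or if a joint passes its speed limit or range.

## Robot

A 7-joint arm with a two-finger parallel gripper is mounted at the origin on a cart in front of the work surface, level with it; the furniture and walls round the work are solid. World frame = base frame: x ahead of the robot, y to its left, z up, the work surface at z = 0. Lengths are in mm, angles in rad, forces in N, time in s.
With the tool pointing down it reaches from about 400 to 850 mm from the base axis. Payload 10.4 kg.
Tool frame: the origin (TCP) lies where the fingers leave the gripper's body, on its centre line; the fingertips stand 70 mm ahead of it and the grasp point (between the pads) lies 51 mm ahead of it; z points along the fingers, y is the line along which they close (so a half turn about z gives the same grasp; the last joint's range is limited). The gripper opens to 87 mm and grips with 3 to 60 N. Pads are 19 mm wide; open, the fingers measure 117 mm over their backs; the gripper's body (75 mm by 190 mm) begins 51 mm behind the grasp point.
Start: joints at [-1.27, 0.332, -0.065, 1.46, 0.022, 1.35, -0.088], TCP at [198.844, 592.542, 292.276] pointing down, gripper open.
Joint ranges: [-2.6, 2.6], [-0.5, 2.12], [-1.47, 1.34], [0.16, 2.42], [-1.27, 4.41], [0.06, 2.06], [-2.6, 2.6]. Speed limits (rad/s): [2.22, 2.22, 2.79, 2.79, 3.14, 3.14, 3.14].

## Interface

Orientations are given as a unit quaternion [w, x, y, z].
In Python, from rig import robot, vision, order gives the robot as it stands.
- The arm moves only by the shell command python3 -m inch 'ROWS'. ROWS is JSON, one flat list of numbers, 7 for each row, row after row: the turn, a rotation vector about the world's x, y, z normalised to -1 to 1, where 1 is 360 degrees, then the shift along the world's x, y, z normalised to -1 to 1, where 1 is 300 mm, then the closure, from -1 (fully open) to 1 (shut). A call has exactly 5 rows; each row is the pose to reach, as a shift and turn from the pose commanded when the call began, turning the shorter way round; what a row does not reach only later rows make up. A row lasts 1/12 s, in which the tool goes at most 41.7 mm and 7.16 degrees, less where a joint would pass 70% of its speed; a pose out of reach is approached as far as the arm can. A call with a number of a shift or a turn outside -1 to 1 is refused whole. A call with a gripper value outside its range is refused whole. The fingers move at their own pace and stop on an object; the grip force is fixed at half the most. Time passes only in rows, so rows that repeat a pose let the fingers close, or fill a call up. It gives the time, the measured TCP pose, the force, the opening and the grip force at its end, in the units of the state.
- robot.get_state(): the state, without advancing time (a new reading comes with each control period).
- vision.grab_frame(name): name is "side" or "top"; returns a dict with "image" (420x560x3 uint8, red, green, blue), "K" (3x3 intrinsics, pixels), "world_from_camera" (4x4, takes a point from camera to world coordinates). Camera axes: x right, y up, looking along -z (the intrinsics and any distortion apply to the point x, -y, -z); pixel columns grow to the right and rows downward; lengths in mm; the calibration is good to about 2 mm. A picture is of the moment at which its call begins. There is no depth.
- order.job_done(): hands the job in; it is judged then, once.
The state is a dict: "time": time; "joint_positions": joint angles; "qd": joint speeds; "effort": joint torques, N m; "tcp_pos": TCP position; "tool_rot": TCP orientation; "wrist_force": force on the tool from outside, world axes, zero at the start; "moment": the same for the moment, N m; "opening": opening from 0.0 (shut) to 1.0 (fully open); "gripper_force": force on a finger pad.
Only numpy, scipy, OpenCV 4.12 (cv2) and the standard library are available. Lean on these libraries where they do the work, as an engineer would, in place of code of your own. Each camera call takes 0.05 s, during which the arm holds its last target. There are 200 camera calls.

## Working session

There is one attempt and no reset: what is moved stays moved. The work goes in short steps, Python scripts to look and compute and a shell command to move; the robot and the scene stay as the last step left them, time stands still between calls to the robot, and variables do not carry over. Pictures are saved under pics/ and viewed, at most 11 in all, crops included, and the job is handed in when it is done.

```bash
mkdir -p pics
python3 - <<'E'
from rig import robot, vision
import cv2,numpy as np
for n in("side","top"):
    f=vision.grab_frame(n); cv2.imwrite(f"pics/{n}0.png",f["image"][:,:,::-1]); print(n,f["K"],np.round(f["world_from_camera"],3).tolist(),[k for k in f])
s=robot.get_state();print(s)
E
```

```text
side [[422.75578169   0.         281.06278372]
 [  0.         422.75578169 217.20495069]
 [  0.           0.           1.        ]] [[0.784, 0.315, -0.535, 94.742], [-0.621, 0.398, -0.675, -536.965], [-0.0, 0.862, 0.507, 558.062], [0.0, 0.0, 0.0, 1.0]] ['image', 'K', 'world_from_camera']
top [[395.68925337   0.         276.94636191]
 [  0.         395.68925337 205.12751852]
 [  0.           0.           1.        ]] [[-0.008, 0.99, -0.141, 484.79], [-0.999, -0.003, 0.035, 129.248], [0.034, 0.141, 0.989, 946.787], [0.0, 0.0, 0.0, 1.0]] ['image', 'K', 'world_from_camera']
{'time': 0.1, 'joint_positions': array([-1.26960732,  0.33283507, -0.06470682,  1.4608861 ,  0.02159646,
        1.34991353, -0.08850278]), 'qd': array([-0.00175233, -0.00179673,  0.00099921, -0.00291819,  0.00042819,
       -0.00032159,  0.00015493]), 'effort': array([ 7.10173499e-04, -6.24542141e+01,  2.43505987e-02, -3.90723324e+01,
       -6.13645837e-02,  3.65384656e-02,  2.67830728e-05]), 'tcp_pos': array([198.75961474, 592.26553635, 291.50324013]), 'tool_rot': array([-8.06230117e-05,  1.61176975e-01,  9.86925291e-01, -6.68505054e-04]), 'wrist_force': array([ 0.25407571,  0.21218465, -0.16785148]), 'moment': array([-0.00271606, -0.02720996, -0.0048371 ]), 'gripper_force': 0.0, 'opening': 1.0015507869716869}
```

View pics/top0.png

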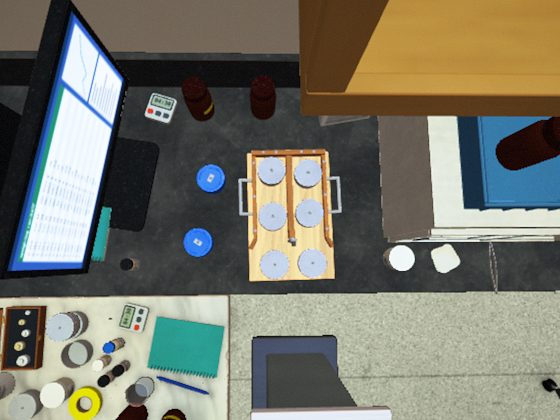

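View pics/side0.png

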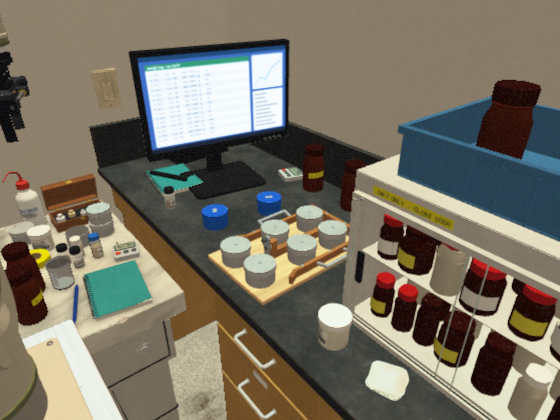

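The top view shows the rack from about (247,150) to (335,280). The front tins are at (274,264) and (312,263), the mid tins at (273,216) and (310,213), the rear tins at (271,170) and (308,171), and the post with its stud at (292,240).

Lookalikes for the front tins: the two blue-lidded tins at (211,178) and (198,242), and the grey tins on the side counter at (67,325). None of them are on the rack, so I choose (274,264) and (312,263). The jar is at (399,257) and the vial at (129,264).

```bash
cat > h.py <<'E'
from rig import robot, vision
import cv2,numpy as np
from scipy.spatial.transform import Rotation as R
def ray(f,uv,z):
    K,T=f["K"],f["world_from_camera"]
    d=np.linalg.inv(K)@[uv[0],uv[1],1]; d=T[:3,:3]@(d*[1,-1,-1]); o=T[:3,3]
    return o+d*(z-o[2])/d[2]
def proj(f,p):
    T=f["world_from_camera"]; c=T[:3,:3].T@(np.array(p)-T[:3,3]); c=c*[1,-1,-1]; q=f["K"]@c; return q[:2]/q[2]
def lids(f,x0=235,x1=345,y0=140,y1=290):
    im=f["image"][y0:y1,x0:x1]; h=cv2.cvtColor(im,cv2.COLOR_RGB2HSV)
    m=((h[...,1]<60)&(h[...,2]>110)).astype(np.uint8)*255
    m=cv2.morphologyEx(m,cv2.MORPH_OPEN,np.ones((7,7)))
    out=[]
    for c in cv2.findContours(m,cv2.RETR_EXTERNAL,cv2.CHAIN_APPROX_NONE)[0]:
        if cv2.contourArea(c)>300:
            (u,v),r=cv2.minEnclosingCircle(cv2.convexHull(c)); out.append((u+x0,v+y0,r))
    return out
E
python3 - <<'E'
from h import *
f=vision.grab_frame("top")
for u,v,r in lids(f): print("lid",round(u,1),round(v,1),round(r,1),ray(f,(u,v),53).round(1))
im=f["image"]; h=cv2.cvtColor(im,cv2.COLOR_RGB2HSV)
m=((h[...,0]>5)&(h[...,0]<28)&(h[...,1]>60)&(h[...,2]>70)).astype(np.uint8)*255
m[:145]=0;m[290:]=0;m[:,:235]=0;m[:,350:]=0
m=cv2.morphologyEx(m,cv2.MORPH_OPEN,np.ones((3,3)))
c=max(cv2.findContours(m,0,2)[0],key=cv2.contourArea)
b=cv2.boxPoints(cv2.minAreaRect(c)); print(b.round(1).tolist()); 
for p in b: print(ray(f,p,12).round(1))
# apron edges
for v in (255,262,270,277):
    xs=np.where(m[v]>0)[0]; print(v,xs.min(),xs.max(),ray(f,(xs.min(),v),12).round(1),ray(f,(xs.max()+1,v),12).round(1))
for n,p,z in(("jar",(399,257),59),("vial",(126,264),58),("stud",(292,240),68)): print(n,ray(f,p,z).round(1))
cr=cv2.resize(im[140:290,230:350],None,fx=4,fy=4,interpolation=cv2.INTER_CUBIC); cv2.imwrite("pics/crop.png",cr[:,:,::-1])
E
```

```text
lid 274.3 264.1 14.8 [479.2 104.6  53. ]
lid 311.8 262.7 14.9 [481.7  20.4  53. ]
lid 272.4 215.6 14.4 [588.4 108.1  53. ]
lid 309.1 212.3 14.4 [595.5  24.3  53. ]
lid 307.8 172.3 14.1 [689.1  25.4  53. ]
lid 271.1 169.8 14.3 [695.  110.5  53. ]
[[244.39999389648438, 149.6999969482422], [330.3999938964844, 146.89999389648438], [334.6000061035156, 278.6000061035156], [248.6999969482422, 281.29998779296875]]
[754.6 174.1  12. ]
[762.  -36.1  12. ]
[444.4 -37.4  12. ]
[440.  163.1  12. ]
255 248 333 [500.6 164.8  12. ] [499.1 -37.5  12. ]
262 249 334 [484.4 162.5  12. ] [482.8 -39.4  12. ]
270 249 334 [465.9 162.4  12. ] [464.2 -38.9  12. ]
277 249 334 [449.9 162.4  12. ] [448.  -38.4  12. ]
jar [ 492.8 -176.    59. ]
vial [482.2 430.3  58. ]
stud [532.   65.3  68. ]
```

View pics/crop.png

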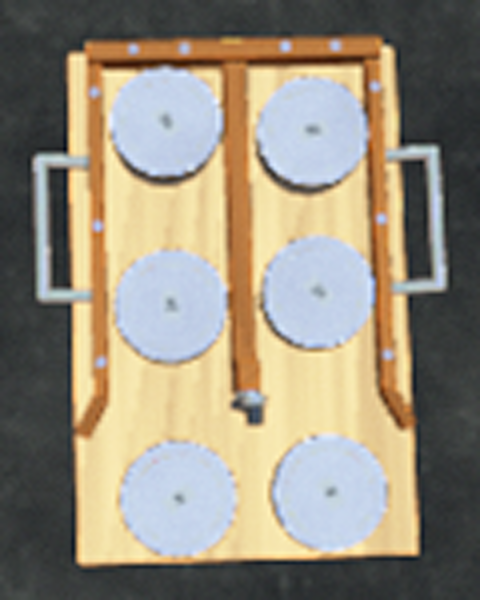

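The crop confirms the two front tins, crop (178,498) and (330,492), standing on the apron. The turnbutton is upright, with its stud at (252,408). The rack origin is about (539,64) with a yaw of about 0.022 rad. I'll push with part-open fingers as a cradle, left lane first, so I travel to about (425,105) high up and square to the lane.

```bash
python3 -m inch '[0,0,0.01,0.056,-0.12,0,0.44, 0,0,0.02,0.112,-0.24,0,0.44, 0,0,0.03,0.168,-0.36,0,0.44, 0,0,0.04,0.224,-0.48,0,0.44, 0,0,0.054,0.28,-0.6,0,0.44]'; python3 -m inch '[0,0,0,0.056,-0.12,0,0.44, 0,0,0,0.112,-0.24,0,0.44, 0,0,0,0.168,-0.36,0,0.44, 0,0,0,0.224,-0.48,0,0.44, 0,0,0,0.28,-0.6,0,0.44]'
```

```text
time: 0.57
tcp_pos: [283.3, 410.6, 292.0]
tool_rot: [-0.0, -0.009, 1.0, -0.0]
wrist_force: [-0.2, -0.0, 1.0]
opening: 0.707
gripper_force: 0.0
time: 0.98
tcp_pos: [367.1, 230.5, 292.3]
tool_rot: [-0.0, -0.008, 1.0, 0.0]
wrist_force: [1.4, 0.2, 0.3]
opening: 0.333
gripper_force: 0.0
```

```bash
python3 -m inch '[0,0,0,0.05,-0.11,0,0.44, 0,0,0,0.1,-0.22,0,0.44, 0,0,0,0.15,-0.33,0,0.44, 0,0,0,0.185,-0.42,0,0.44, 0,0,0,0.185,-0.42,0,0.44]'; python3 -m inch '[0,0,0,0,0,-0.1,0.44, 0,0,0,0,0,-0.2,0.44, 0,0,0,0,0,-0.3,0.44, 0,0,0,0,0,-0.4,0.44, 0,0,0,0,0,-0.4,0.44]'
python3 - <<'E'
from h import *
a=vision.grab_frame("top")["image"][130:300,200:380]; b=vision.grab_frame("side")["image"][180:320,150:350]
cv2.imwrite("pics/c2.png",np.hstack([cv2.resize(a,(400,378)),cv2.resize(b,(400,378))])[:,:,::-1])
E
```

```text
time: 1.4
tcp_pos: [423.9, 101.0, 292.4]
tool_rot: [0.0, -0.004, 1.0, -0.0]
wrist_force: [0.4, -0.4, 0.3]
opening: 0.281
gripper_force: 0.0
time: 1.82
tcp_pos: [419.4, 105.9, 167.6]
tool_rot: [-0.004, -0.008, 1.0, -0.002]
wrist_force: [-2.3, -1.0, 0.2]
opening: 0.285
gripper_force: 0.0
```

View pics/c2.png

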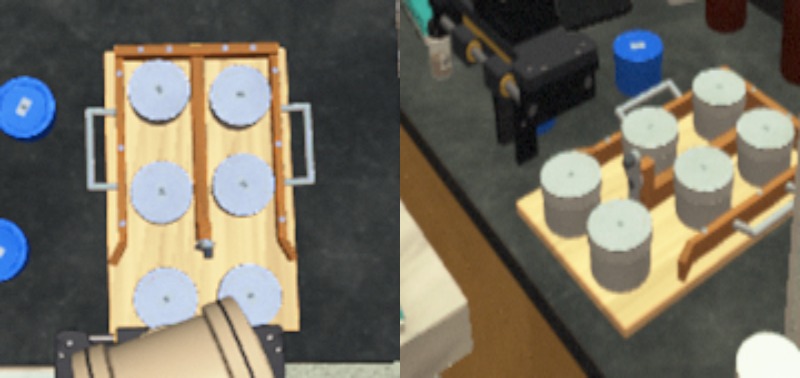

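The fingers are coming down in front of the left front tin at (165,297) in the left half. Both front tins are still on the apron and nothing has been touched. I'll finish the descent.

```bash
python3 -m inch '[0,0,0,0,0,-0.08,0.44, 0,0,0,0,0,-0.16,0.44, 0,0,0,0,0,-0.26,0.44, 0,0,0,0,0,-0.26,0.44, 0,0,0,0,0,-0.26,0.44]'
```

```text
time: 2.33
tcp_pos: [422.7, 106.8, 95.4]
tool_rot: [-0.0, -0.008, 1.0, -0.0]
wrist_force: [-0.3, -0.2, 0.9]
opening: 0.278
gripper_force: 0.0
```

```bash
python3 -m inch '[0,0,0,0.04,0,0,0.44, 0,0,0,0.08,0,0,0.44, 0,0,0,0.12,0,0,0.44, 0,0,0,0.16,0,0,0.44, 0,0,0,0.2,0,0,0.44]'; python3 -m inch '[0,0,0,0.025,0,0,0.44, 0,0,0,0.05,0,0,0.44, 0,0,0,0.075,0,0,0.44, 0,0,0,0.1,0,0,0.44, 0,0,0,0.11,0,0,0.44]'
```

```text
time: 2.75
tcp_pos: [484.2, 107.4, 97.5]
tool_rot: [0.001, -0.008, 1.0, 0.001]
wrist_force: [-3.3, -0.6, -0.6]
opening: 0.277
gripper_force: 1.3
time: 3.17
tcp_pos: [516.4, 106.7, 94.9]
tool_rot: [0.0, -0.008, 1.0, 0.0]
wrist_force: [-3.6, -0.1, 2.6]
opening: 0.281
gripper_force: 1.7
```

```bash
python3 -m inch '[0,0,0,0.012,0,0,0.44, 0,0,0,0.024,0,0,0.44, 0,0,0,0.036,0,0,0.44, 0,0,0,0.048,0,0,0.44, 0,0,0,0.052,0,0,0.44]'
python3 - <<'E'
from h import *
f=vision.grab_frame("side"); b=f["image"][180:320,150:400]
cv2.imwrite("pics/c3.png",cv2.resize(b,None,fx=3,fy=3)[:,:,::-1])
E
```

```text
time: 3.58
tcp_pos: [531.3, 106.5, 94.2]
tool_rot: [-0.0, -0.008, 1.0, -0.0]
wrist_force: [-4.3, 0.3, 2.6]
opening: 0.284
gripper_force: 2.0
```

View pics/c3.png

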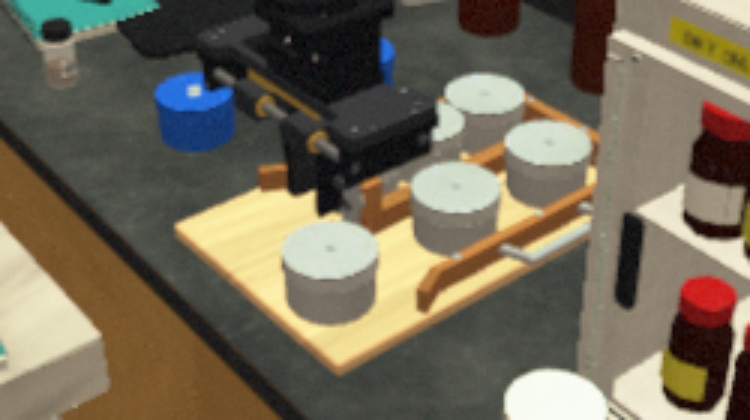

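The gripper is behind the left front tin at the lane mouth. The stud at (350,205) is still upright beside the finger. I'll keep pushing slowly until contact with the rear stop shows in the force.

```bash
python3 -m inch '[0,0,0,0.007,0,0,0.44, 0,0,0,0.014,0,0,0.44, 0,0,0,0.02,0,0,0.44, 0,0,0,0.02,0,0,0.44, 0,0,0,0.02,0,0,0.44]'
```

```text
time: 4.05
tcp_pos: [536.2, 106.5, 94.1]
tool_rot: [-0.001, -0.008, 1.0, -0.0]
wrist_force: [-7.8, -0.2, 4.7]
opening: 0.281
gripper_force: 4.1
```

```bash
python3 -m inch '[0,0,0,0.005,0,0,0.44, 0,0,0,0.01,0,0,0.44, 0,0,0,0.01,0,0,0.44, 0,0,0,0.01,0,0,0.44, 0,0,0,0.01,0,0,0.44]'
```

```text
time: 4.47
tcp_pos: [537.5, 106.6, 93.7]
tool_rot: [-0.003, -0.008, 1.0, -0.0]
wrist_force: [-16.6, -0.4, 12.1]
opening: 0.278
gripper_force: 8.6
```

The left row is tight against the stop, since the force rose without motion. I'll back straight out and shift to the right lane.

```bash
python3 -m inch '[0,0,0,-0.1,0,0,0.44, 0,0,0,-0.2,0,0,0.44, 0,0,0,-0.3,0,0,0.44, 0,0,0,-0.395,0,0,0.44, 0,0,0,-0.395,0,0,0.44]'; python3 -m inch '[0,0,0,0,-0.1,0,0.44, 0,0,0,0,-0.2,0,0.44, 0,0,0,0,-0.287,0,0.44, 0,0,0,0,-0.287,0,0.44, 0,0,0,0,-0.287,0,0.44]'
python3 - <<'E'
from h import *
f=vision.grab_frame("top")
for u,v,r in lids(f): print("lid",round(u,1),round(v,1),round(r,1),ray(f,(u,v),53).round(1))
E
```

```text
time: 4.88
tcp_pos: [417.3, 106.3, 93.5]
tool_rot: [-0.001, -0.008, 1.0, 0.0]
wrist_force: [1.5, 0.5, -0.7]
opening: 0.282
gripper_force: 0.0
time: 5.3
tcp_pos: [422.3, 19.3, 94.6]
tool_rot: [0.001, -0.006, 1.0, 0.0]
wrist_force: [0.8, 0.6, -0.8]
opening: 0.276
gripper_force: 0.0
lid 312.1 262.4 14.7 [482.4  19.7  53. ]
lid 309.1 212.3 14.4 [595.5  24.3  53. ]
lid 307.7 172.4 14.1 [688.9  25.8  53. ]
lid 271.5 193.0 41.7 [640.5 109.8  53. ]
```

```bash
python3 -m inch '[0,0,0,0.04,0,0,0.44, 0,0,0,0.08,0.001,0,0.44, 0,0,0,0.12,0.002,0,0.44, 0,0,0,0.16,0.003,0,0.44, 0,0,0,0.2,0.003,0,0.44]'; python3 -m inch '[0,0,0,0.025,0,0,0.44, 0,0,0,0.05,0.001,0,0.44, 0,0,0,0.075,0.001,0,0.44, 0,0,0,0.1,0.002,0,0.44, 0,0,0,0.11,0.002,0,0.44]';python3 -m inch '[0,0,0,0.012,0,0,0.44, 0,0,0,0.024,0,0,0.44, 0,0,0,0.036,0,0,0.44, 0,0,0,0.048,0,0,0.44, 0,0,0,0.052,0,0,0.44]'
```

```text
time: 5.77
tcp_pos: [482.2, 22.9, 94.1]
tool_rot: [-0.0, -0.009, 1.0, 0.0]
wrist_force: [-1.1, 0.3, 0.9]
opening: 0.28
gripper_force: 0.9
time: 6.18
tcp_pos: [515.4, 22.2, 94.3]
tool_rot: [0.0, -0.008, 1.0, 0.0]
wrist_force: [-1.6, -0.8, -1.3]
opening: 0.281
gripper_force: 0.6
time: 6.6
tcp_pos: [530.5, 21.9, 94.3]
tool_rot: [0.0, -0.008, 1.0, 0.0]
wrist_force: [-2.7, 0.2, 0.4]
opening: 0.282
gripper_force: 1.0
```

```bash
python3 -m inch '[0,0,0,0.007,0,0,0.44, 0,0,0,0.014,0,0,0.44, 0,0,0,0.02,0,0,0.44, 0,0,0,0.02,0,0,0.44, 0,0,0,0.02,0,0,0.44]'; python3 -m inch '[0,0,0,0.005,0,0,0.44, 0,0,0,0.01,0,0,0.44, 0,0,0,0.012,0,0,0.44, 0,0,0,0.012,0,0,0.44, 0,0,0,0.012,0,0,0.44]'
```

```text
time: 7.02
tcp_pos: [536.3, 22.0, 94.4]
tool_rot: [0.0, -0.008, 1.0, 0.0]
wrist_force: [-0.8, 0.2, -0.2]
opening: 0.279
gripper_force: 0.3
time: 7.43
tcp_pos: [538.0, 21.9, 93.9]
tool_rot: [-0.002, -0.008, 1.0, 0.0]
wrist_force: [-10.8, 0.4, 7.0]
opening: 0.282
gripper_force: 5.2
```

Both rows are now at the stop. I'll back off and close the fingers while rising to stud height, then check both rows from above.

```bash
python3 -m inch '[0,0,0,-0.1,0,0,0.44, 0,0,0,-0.2,0,0,0.44, 0,0,0,-0.3,0,0,0.44, 0,0,0,-0.4,0,0,1, 0,0,0,-0.4,0,0,1]'; python3 -m inch '[0,0,0,0,0,0.05,1, 0,0,0,0,0.03,0.1,1, 0,0,0,0,0.053,0.113,1, 0,0,0,0,0.053,0.113,1, 0,0,0,0,0.053,0.113,1]'
python3 - <<'E'
from h import *
f=vision.grab_frame("top"); g=vision.grab_frame("side")
for u,v,r in lids(f): print("lid",round(u,1),round(v,1),round(r,1),ray(f,(u,v),53).round(1))
a=f["image"][130:300,200:380]; b=g["image"][180:320,170:370]
cv2.imwrite("pics/c4.png",np.hstack([cv2.resize(a,(400,378)),cv2.resize(b,(400,378))])[:,:,::-1])
E
```

```text
time: 7.85
tcp_pos: [414.8, 21.6, 93.4]
tool_rot: [-0.002, -0.008, 1.0, 0.0]
wrist_force: [0.5, 0.1, -0.7]
opening: 0.201
gripper_force: 0.0
time: 8.27
tcp_pos: [419.9, 38.2, 128.0]
tool_rot: [0.0, -0.008, 1.0, 0.0]
wrist_force: [-0.1, 0.2, -0.2]
opening: 0.009
gripper_force: 0.0
lid 310.1 220.6 14.5 [576.6  22.2  53. ]
lid 307.0 178.5 27.4 [674.4  27.6  53. ]
lid 271.5 193.0 41.7 [640.5 109.8  53. ]
```

View pics/c4.png

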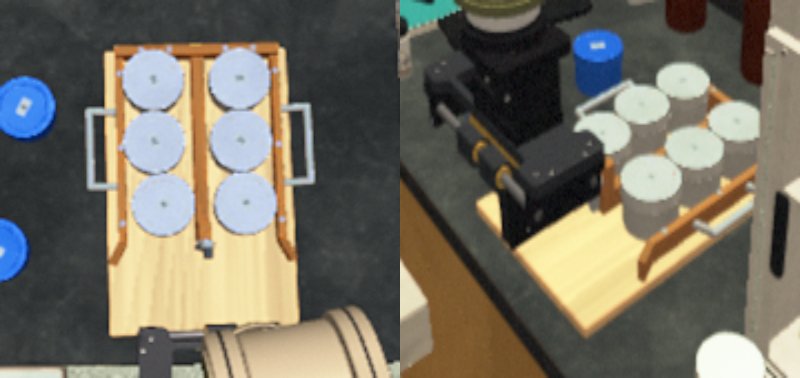

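Each lane now holds three tins in a tight row: left at (153,79), (153,142), (162,204), right at (238,79), (239,141), (245,202). The front right tin is about 35 mm behind the lane front. The button is still upright with its stud at (207,247). I'll advance to beside the stud and sweep it left.

```bash
python3 -m inch '[0,0,0,0.1,0,0,1, 0,0,0,0.2,0,0,1, 0,0,0,0.28,0,0,1, 0,0,0,0.317,0,0,1, 0,0,0,0.317,0,0,1]'; python3 -m inch '[0,0,0,0,0.015,0,1, 0,0,0,0,0.03,0,1, 0,0,0,0,0.045,-0.005,1, 0,0,0,0,0.06,-0.015,1, 0,0,0,0,0.06,-0.02,1]'
```

```text
time: 8.78
tcp_pos: [516.4, 37.2, 127.2]
tool_rot: [-0.0, -0.007, 1.0, -0.001]
wrist_force: [-0.2, 0.1, -0.2]
opening: 0.006
gripper_force: 0.0
time: 9.2
tcp_pos: [514.2, 57.1, 121.9]
tool_rot: [-0.0, -0.009, 1.0, 0.0]
wrist_force: [-0.1, 0.3, 0.1]
opening: 0.005
gripper_force: 0.0
```

Run:
```python
from h import *
f=vision.grab_frame("top"); g=vision.grab_frame("side")
a=f["image"][200:280,240:340]; b=g["image"][200:280,210:310]
print(proj(g,(528,65,68)),proj(g,(515,57,52)))
cv2.imwrite("pics/c5.png",np.hstack([cv2.resize(a,(400,320)),cv2.resize(b,(400,320))])[:,:,::-1])
```

```text
[264.75873851 239.26909538] [262.1809655  249.46266321]
```

View pics/c5.png

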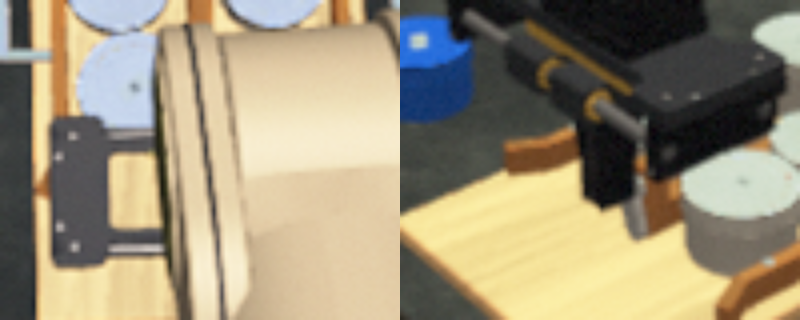

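The finger is at about (605,195) in the right half, with the bar's lower end showing at about (637,232), which is px (269,258). I'll compare that with projections to get the angle.

```bash
python3 - <<'E'
from h import *
g=vision.grab_frame("side")
for t in(0,.3,.6,.9,1.2):
    c,s=np.cos(t),np.sin(t); print(t,proj(g,(534,65-30*s,45-30*c)).round(1),proj(g,(534,65,45)).round(1), proj(g,(525,65+23*s,45+23*c)).round(1))
E
python3 -m inch '[0,0,0,0.005,0.012,0,1, 0,0,0,0.005,0.025,-0.005,1, 0,0,0,0.005,0.038,-0.01,1, 0,0,0,0.005,0.038,-0.01,1, 0,0,0,0.005,0.038,-0.01,1]'
```

```text
0 [267.5 258.7] [267.2 247.3] [263.6 239.8]
0.3 [269.9 260.1] [267.2 247.3] [261.7 238.8]
0.6 [272.2 260.4] [267.2 247.3] [260.  238.7]
0.9 [274.  259.5] [267.2 247.3] [258.7 239.5]
1.2 [275.3 257.5] [267.2 247.3] [257.8 241.1]
time: 9.77
tcp_pos: [516.2, 67.7, 119.0]
tool_rot: [-0.0, -0.008, 1.0, 0.0]
wrist_force: [0.2, -0.2, 0.5]
opening: 0.007
gripper_force: 0.0
```

Run:
```python
from h import *
g=vision.grab_frame("side")
b=g["image"][220:270,240:300]
cv2.imwrite("pics/c6.png",cv2.resize(b,None,fx=10,fy=10,interpolation=cv2.INTER_CUBIC)[:,:,::-1])
```

```text
(no output)
```

View pics/c6.png

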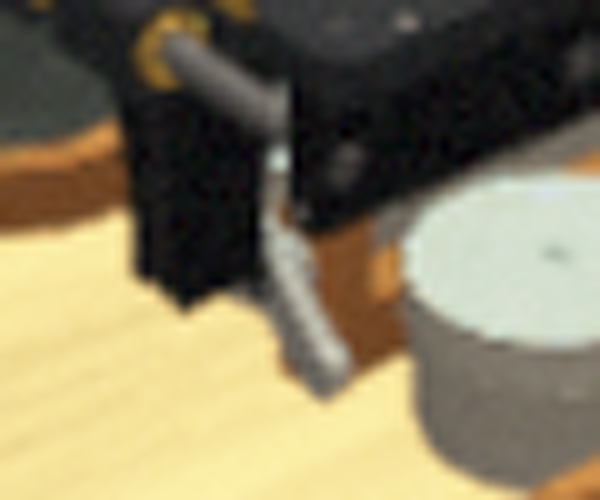

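The bar's lower end is now at px (272.5,258.5), an angle of about 0.6 rad to the left. The sweep works, so I'll continue to about 1 rad.

```bash
python3 -m inch '[0,0,0,0,0.008,0,1, 0,0,0,0,0.016,-0.005,1, 0,0,0,0,0.024,-0.01,1, 0,0,0,0,0.028,-0.015,1, 0,0,0,0,0.028,-0.015,1]'
python3 - <<'E'
from h import *
g=vision.grab_frame("side")
b=g["image"][220:270,240:300]
cv2.imwrite("pics/c7.png",cv2.resize(b,None,fx=10,fy=10,interpolation=cv2.INTER_CUBIC)[:,:,::-1])
E
```

```text
time: 10.23
tcp_pos: [516.1, 73.1, 114.0]
tool_rot: [-0.0, -0.007, 1.0, -0.002]
wrist_force: [1.9, -9.2, -4.6]
opening: 0.002
gripper_force: 4.8
```

View pics/c7.png

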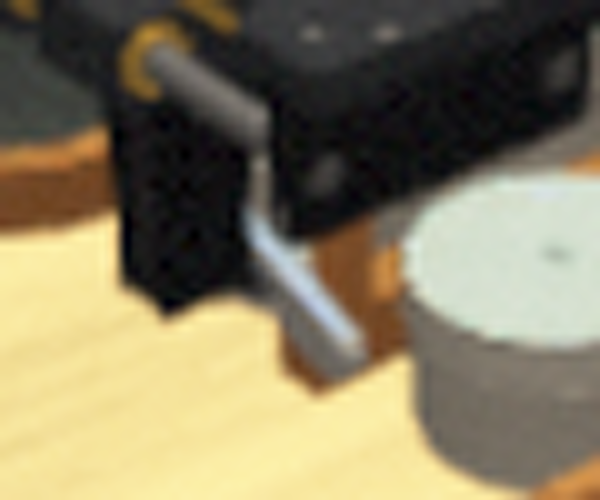

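The bar's lower end is now at px (275,255.5), an angle of about 1.1 rad, and the side push is stalling at 9 N. I'll back off, rise over the stud and press it down from above.

```bash
python3 -m inch '[0,0,0,0,-0.025,0,1, 0,0,0,0,-0.025,0.05,1, 0,0,0,0,-0.025,0.11,1, 0,0,0,0,0,0.11,1, 0,0,0,0,0.043,0.11,1]'; python3 -m inch '[0,0,0,0,0,0,1, 0,0,0,0,0,-0.03,1, 0,0,0,0,0,-0.06,1, 0,0,0,0,0,-0.075,1, 0,0,0,0,0,-0.085,1]'
```

```text
time: 10.7
tcp_pos: [516.9, 88.2, 148.7]
tool_rot: [0.001, -0.007, 1.0, 0.001]
wrist_force: [0.2, -0.2, 0.4]
opening: 0.004
gripper_force: 0.0
time: 11.12
tcp_pos: [515.7, 88.3, 120.7]
tool_rot: [-0.001, -0.008, 1.0, -0.0]
wrist_force: [0.2, 0.7, 0.6]
opening: 0.006
gripper_force: 0.9
```

```bash
python3 -m inch '[0,0,0,0,0,-0.003,1, 0,0,0,0,0,-0.006,1, 0,0,0,0,0,-0.008,1, 0,0,0,0,0,-0.008,1, 0,0,0,0,0,-0.008,1]'; python3 -m inch '[0,0,0,0,0,0.1,1, 0,0,0,0,0,0.2,1, 0,0,0,-0.1,0,0.3,1, 0,0,0,-0.2,0,0.4,1, 0,0,0,-0.3,0,0.45,1]';  python3 - <<'E'
from h import *
f=vision.grab_frame("top"); g=vision.grab_frame("side")
a=f["image"][140:290,230:350]; b=g["image"][190:290,220:320]
cv2.imwrite("pics/c8.png",np.hstack([cv2.resize(a,(320,400),interpolation=2),cv2.resize(b,(400,400),interpolation=2)])[:,:,::-1])
E
```

```text
time: 11.53
tcp_pos: [516.3, 88.4, 119.9]
tool_rot: [0.0, -0.008, 1.0, 0.0]
wrist_force: [0.5, 0.1, -0.2]
opening: 0.004
gripper_force: 0.0
time: 11.95
tcp_pos: [426.4, 88.2, 257.6]
tool_rot: [0.002, -0.007, 1.0, 0.0]
wrist_force: [0.4, 1.0, 1.1]
opening: 0.004
gripper_force: 0.0
```

View pics/c8.png

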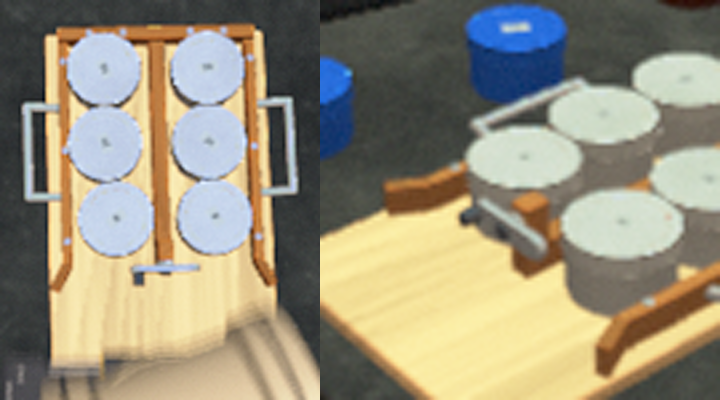

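The bar lies crosswise from (482,205) to (540,247) in the right half, with its stud at (468,214), which is px (257,243.5). All six tins are upright in tight rows. I'll check the angle numerically.

Run:
```python
from h import *
g=vision.grab_frame("side"); f=vision.grab_frame("top"); print(robot.get_state()["tcp_pos"])
for t in(1.2,1.3,1.4,1.5,1.57):
    c,s=np.cos(t),np.sin(t); print(t,"stud face",proj(g,(520.5,65+23*s,45+23*c)).round(1),"top-edge right end",proj(g,(534,65-30*s+7*c,45-30*c+7*s)).round(1),"top-edge left",proj(g,(534,65+30*s+7*c,45+30*c+7*s)).round(1))
m=np.float32([[10,0,-2450],[0,10,-2300]])
cv2.imwrite("pics/c9.png",cv2.warpAffine(g["image"],m,(400,400),flags=cv2.INTER_CUBIC)[:,:,::-1])
```

```text
[426.2769786   88.75187807 255.63067587]
1.2 stud face [256.1 241.9] top-edge right end [274.5 254.4] top-edge left [258.6 234.4]
1.3 stud face [256.  242.6] top-edge right end [275.  253.6] top-edge left [258.6 235.3]
1.4 stud face [255.8 243.3] top-edge right end [275.4 252.7] top-edge left [258.6 236.4]
1.5 stud face [255.8 244.1] top-edge right end [275.7 251.7] top-edge left [258.8 237.6]
1.57 stud face [255.8 244.8] top-edge right end [275.8 251. ] top-edge left [258.9 238.5]
```

View pics/c9.png

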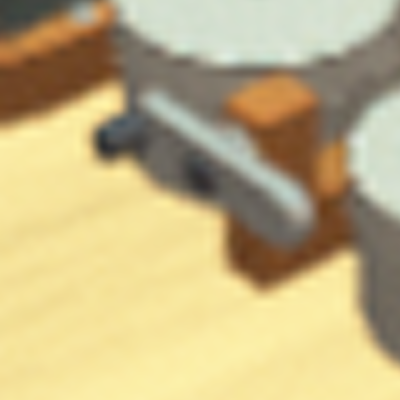

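The stud face is at px (255.3,244.3) and the bar's top edge has a slope of about 0.68. Both match an angle of about 1.55 rad, so the bar is crosswise. The arm is clear, so I hand in.

```bash
python3 -c "
from rig import order
print(order.job_done())"
```

```text
the job is handed in; nothing more can be done
None
```

I handed the job in: both lanes hold a tight row of three tins against the rear stop, and the turnbutton is crosswise (about 1.55 rad, stud to the left); the hand-in call returned no verdict.

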